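# Clip a charged battery pack into the lens inspection light box

## Robot

A 6-joint arm with a two-finger parallel gripper is mounted at the origin on a cart in front of the work surface, level with it; the furniture and walls round the work are solid. World frame = base frame: x ahead of the robot, y to its left, z up, the work surface at z = 0. Lengths are in mm, angles in rad, forces in N, time in s.
With the tool pointing down it reaches from about 325 to 900 mm from the base axis. Payload 3.5 kg.
Tool frame: the origin (TCP) lies midway between the tips of the shut fingers; the grasp point (between the pads) lies 19 mm behind it; x points along the fingers, y is the direction in which the jaws open and shut, and the axes are right-handed (so a half turn about x gives the same grasp; the last joint's range is limited). The gripper opens to 85 mm and grips with 20 to 120 N. Pads are 22 mm wide; open, the fingers measure 114 mm over their backs; the gripper's body (76 mm by 85 mm) begins 54 mm behind the grasp point. The pads swing forward as they close: fully open they stand 13 mm farther back than shut.
Start: joints at [1.228, 0.276, -0.026, 1.268, 0, 1.467], TCP at [148.449, 607.112, 231.313] pointing down, gripper open.
Joint ranges: [-3.12, 3.12], [-0.85, 1.88], [-1.08, 1.24], [-1.95, 2.15], [-1.57, 1.53], [-3.14, 3.14]. Speed limits (rad/s): [2.57, 2.57, 3.14, 3.14, 3.14, 3.14].

## Interface

Orientations are given as a rotation vector (axis times angle).
In Python, from plant import sense, get_image, close_job gives the robot as it stands.
- The arm moves only by the tool jog_arm, never from a script. Its argument "increments" is a list of rows, each a list of 7 numbers: the finger opening in mm, from 0 to 85.4, then the shift along the tool's x, y, z in mm, then the turn, a rotation vector about the tool's x, y, z in degrees. In form: [[claw, dx, dy, dz, ax, ay, az], ...]. A call has 1 to 10 rows; each row shifts and turns the pose as measured when the row begins, along the tool's axes as they then stand; what a row does not reach is not made up. A row lasts 1/12 s, in which the tool goes at most 41.7 mm and 7.16 degrees, less where a joint would pass 70% of its speed; a pose out of reach is approached as far as the arm can. A call is refused whole if a number of a shift passes 41.7 or a number of a turn 7.16, either way. A call with a gripper value outside its range is refused whole. The fingers move at their own pace and stop on an object; the grip force is fixed at half the most. Time passes only in rows, so rows that do not move let the fingers close. It gives the time, the measured TCP pose, the force and the opening at its end, in the units of the state.
- sense(): the state, without advancing time (a new reading comes with each control period).
- get_image(name): name is "scene" or "top" or "wrist"; returns a dict with "pixels" (420x560x3 uint8, red, green, blue), "intrinsics" (3x3 intrinsics, pixels), "k1" (the pictures are not rectified: a ray, as slopes to the right and down, at radius r is drawn at 1 + k1 r^2 times it, then the intrinsics apply), "T" (4x4, takes a point from camera to world coordinates); the wrist camera has in their place "hand_eye" (4x4, takes a point from camera to tool coordinates, whose origin is the TCP and whose axes are the tool frame's). Camera axes: x right, y up, looking along -z (the intrinsics and any distortion apply to the point x, -y, -z); pixel columns grow to the right and rows downward; lengths in mm; the calibration is good to about 2 mm. A picture is of the moment at which its call begins: read the wrist's pose just before it. There is no depth.
- close_job(): hands the job in, once; it reports no verdict.
The state is a dict: "t": time; "qpos": joint angles; "dq": joint speeds; "tau": joint torques, N m; "eef_pos": TCP position; "orientation": TCP orientation; "ft_force": force on the tool from outside, world axes, zero at the start; "wrist_torque": the same for the moment, N m; "width": finger opening in mm.
Only numpy, scipy, OpenCV 4.12 (cv2) and the standard library are available. Lean on these libraries where they do the work, as an engineer would, in place of code of your own. Each camera call takes 0.05 s, during which the arm holds its last target. There are 200 camera calls.

## Task

Get the cordless inspection light box ready: take the charged battery pack out of the tilted charging stand by its free end, lay it flat on the bench and let go, then take it again across its middle, where the light box has its finger cut-outs. Lower it, without dropping it, into the box's battery bay with its blue-banded contact end at the bay's blue-marked end, and press it straight down until both sprung catches have snapped under their ledges and the pack sits fully home. Leave the two lenses standing on the light panel where they are.

Things in the scene. Friction and masses are not known exactly. Their poses are not given: they have to be found in the camera images.
- battery_pack: Slate-grey battery pack, 120 (x) x 54 (y) x 32 (z) mm, about 0.2 kg. Origin: centre of its underside; +z out of its top face, -x towards its contact end, +x towards its free end. Lower edges bevelled 4 mm. At the start it leans in the charging stand at 45 degrees, underside on the saddle, contact end down, free end up and away from the robot; it lifts straight up out of it.
- pack_contact_end (a point): Middle of the pack's contact end face, at x = -60, z = 16 mm of the pack. A pale blue band 10 mm wide runs round the pack 6 to 16 mm from this end; below, the underside is cut away over the last 16 mm, 8 mm high, for the contacts.
- pack_free_end (a point): Middle of the pack's other end face, at x = +60, z = 16 mm of the pack. Four small green lamps lie on the top face near it. In the stand only the 56 mm of the pack next to this end are free at the sides.
- catch_contact_end (a joint): Ivory sprung catch in the middle of the pack's contact end face: 20 mm wide, 9 to 20 mm above the underside, standing out 5.5 mm, sloped below and square on top. 0 = fully out, grows to 0.005 m as it is pushed in; about 0.004 while it slides past a ledge.
- catch_free_end (a joint): The same sprung catch in the pack's free end face: 0 = fully out, grows to 0.005 m as it is pushed in.
- charger: Grey charging stand, fixed to the bench, foot 120 (x) x 86 (y) x 16 mm; origin under the middle of the foot, x from its low front to its high back. Its 45 degree saddle holds the pack with the pack's origin at x = 10, y = 0, z = 64 mm of the stand. Side cheeks, 69 mm wide outside and 22 mm high above the saddle, enclose the pack from the contact end to just past its middle.
- light_box: Flat pale-grey inspection light box, fixed to the bench, 170 (x) x 234 (y) mm, deck 38 mm above the bench; origin under the middle of its footprint. White opal light panel 100 mm wide, 39.5 mm above the bench, on its -y half. Battery bay along x on its +y half, its contact end (blue mark on the deck) at -x. The bench between it and the stand is clear.
- bay_floor (a point): Centre of the bay's floor, 8 mm above the bench, at y = +74.5 mm of the light box, axes as the light box. The bay is 123 x 57 mm, 30 mm deep. A pack fully home has its origin here, its axes along the light box's, its top 2 mm above the deck. At mid-length both sides have finger cut-outs 52 mm long, down to the floor: 40 mm wide on the -y side, open through the box's wall on +y.
- bay_ledge (a point): Middle of the upper inner edge of the ledge at the bay's contact end, 25 mm above the bay floor; there is one like it at the other end. Under its weight alone the pack stops with its catches on the ledges, about 13 mm too high; 10 to 20 N straight down push the catches in and past the 4 mm thick ledges, and they snap out in the last 1 mm.
- lens_white_marks: Black lens barrel with white marks, 53 mm across, 34 mm tall, standing on the light panel; origin under its middle. Leave it alone.
- lens_red_marks: Black lens barrel with red marks, same size, standing on the light panel; origin under its middle. Leave it alone.

How it is judged (in metres and radians):
On the way:
1. the pack lies flat on the bench, underside down, and has been let go (height (world z) of battery_pack below 0.006 m and angle between battery_pack's own z axis and vertical below 0.1 rad and contact force between the fingers and battery_pack below 0.2 N), for 0.2 s.
At the end, for the whole second after the job is handed in: The pack lies fully home in the light box's bay (underside within 2 mm of the bay floor, within 4 mm of its centre, level), contact end at the bay's contact end, both sprung catches out again under their ledges (pushed in less than 2.5 mm), at rest and let go (z of battery_pack in the frame of bay_floor between -0.003 and 0.002 m and horizontal distance between battery_pack and bay_floor below 0.004 m and x of pack_contact_end in the frame of bay_floor below -0.05 m and angle between the z axis of battery_pack and the z axis of light_box, either way round below 0.04 rad and angle between the x axis of battery_pack and the x axis of light_box, either way round below 0.06 rad and value of joint each of catch_contact_end, catch_free_end below 0.0025 m and linear speed of battery_pack below 0.01 m/s); the robot touches nothing.
It fails at once if a lens on the light panel is shifted by more than 20 mm (distance of any of lens_white_marks, lens_red_marks from where it was at the start of the episode above 0.02 m).
It fails at once if the pack is dropped or slammed into the bay (faster than 0.7 m/s there) (horizontal distance between battery_pack and bay_floor below 0.05 m and z of battery_pack in the frame of bay_floor below 0.05 m and linear speed of battery_pack above 0.7 m/s).
It also fails if it takes over 51 s, if anything falls off the work surface, if the arm or the gripper's body presses on something with over 40 N, if the wrist force passes 120 N, or if a joint passes its speed limit or range.

## Working session

There is one attempt and no reset: what is moved stays moved. The work goes in short steps, Python scripts to look and compute and a tool call to move; the robot and the scene stay as the last step left them, time stands still between calls to the robot, and variables do not carry over. Pictures are saved under pics/ and viewed, about 8 in all and at most 12, crops included, and the job is handed in when it is done.

Besides the shell and the picture viewer there is one more tool, called after "Request:" by a JSON object that holds its "method" and its "body", one argument or row to a line. jog_arm: Moves the arm, as the interface text tells. Its arguments: {"type":"object","properties":{"increments":{"type":"array"}},"required":["increments"]}

```bash
mkdir -p pics; ls
cat > h.py <<'E'
import numpy as np, cv2, json
from scipy.spatial.transform import Rotation as R
from scipy.optimize import least_squares
from plant import sense, get_image, close_job
def grab(name, fn):
    s=sense(); d=get_image(name)
    cv2.imwrite(f'pics/{fn}.png', d['pixels'][:,:,::-1])
    if name=='wrist':
        T=np.eye(4); T[:3,:3]=R.from_rotvec(s['orientation']).as_matrix(); T[:3,3]=s['eef_pos']
        d['T']=T@np.array(d['hand_eye'])
    np.savez(f'pics/{fn}.npz',T=d['T'],K=d['intrinsics'],k1=d['k1'])
    return d
def load(fn): 
    z=np.load(f'pics/{fn}.npz'); return z['T'],z['K'],float(z['k1'])
def proj(c,P):
    T,K,k1=c; P=np.atleast_2d(P); p=(P-T[:3,3])@T[:3,:3]
    s=np.c_[p[:,0],-p[:,1]]/(-p[:,2:3]); r2=(s**2).sum(1,keepdims=True)
    s=s*(1+k1*r2); return s@K[:2,:2].T+K[:2,2]
def onz(c,uv,z):
    "pixel -> world point at height z"
    f=lambda xy: (proj(c,[xy[0],xy[1],z])[0]-uv)
    return least_squares(f,[500,0]).x
E
python3 - <<'E'
from h import *
print(sense())
for n in ('scene','top','wrist'):
    d=grab(n,n+'0'); print(n,np.round(d['T'],3).tolist(),np.round(d['intrinsics'],1).tolist(),d['k1'])
E
```

```text
pics
{'t': 0.0, 'qpos': array([ 1.22758175e+00,  2.77128278e-01, -2.78678696e-02,  1.26801094e+00,
        6.25614049e-06,  1.46738711e+00]), 'dq': array([-0.00044965,  0.00123459,  0.00097152,  0.00229914, -0.001771  ,
       -0.00078845]), 'tau': array([-2.00592760e-03, -4.45509732e+01,  2.95204979e+01,  1.65073044e-02,
       -9.93444883e-05,  5.77178071e-06]), 'eef_pos': array([148.1976426 , 606.37917855, 230.16876768]), 'orientation': array([ 0.18657834,  1.56308069, -0.18996948]), 'ft_force': array([ 0.45983472,  0.47596399, -0.2727258 ]), 'wrist_torque': array([-0.04414749,  0.00234751, -0.02222244]), 'width': 85.02377142081701}
scene [[0.878, 0.303, -0.37, 85.847], [-0.478, 0.531, -0.699, -870.036], [-0.016, 0.791, 0.611, 731.146], [0.0, 0.0, 0.0, 1.0]] [[481.7, 0.0, 277.9], [0.0, 481.7, 209.7], [0.0, 0.0, 1.0]] -0.10972362352566198
top [[-0.104, 0.974, -0.199, 263.892], [-0.995, -0.103, 0.016, -135.437], [-0.005, 0.2, 0.98, 1190.796], [0.0, 0.0, 0.0, 1.0]] [[473.2, 0.0, 279.0], [0.0, 473.2, 215.6], [0.0, 0.0, 1.0]] -0.10127947011733925
wrist [[0.237, -0.918, -0.318, 65.395], [0.971, 0.223, 0.08, 626.214], [-0.002, -0.328, 0.945, 374.299], [0.0, 0.0, 0.0, 1.0]] [[289.2, 0.0, 281.6], [0.0, 289.2, 212.5], [0.0, 0.0, 1.0]] -0.04576119557353483
```

View pics/top0.png

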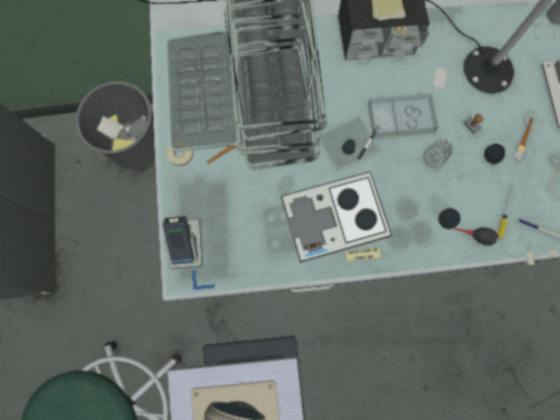

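View pics/scene0.png

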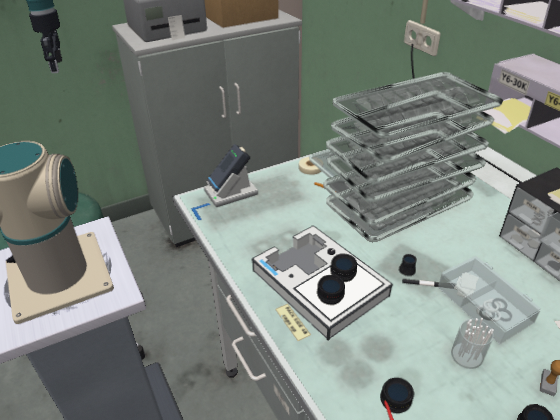

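The top view shows the stand at about (182,243) and the light box with corners near (282,209), (371,174), (391,236) and (302,262). The bay is on the left, with the blue mark at (315,252). The next crops are for accurate pixel readings.

Run:
```python
from h import *
t=cv2.imread('pics/top0.png'); s=cv2.imread('pics/scene0.png')
def crop(im,x,y,w,h,k):
    c=cv2.resize(im[y:y+h,x:x+w],None,fx=k,fy=k,interpolation=cv2.INTER_CUBIC)
    for i in range(0,w,10): cv2.putText(c,str(x+i),(i*k,8),0,.3,(0,0,255)); c[:6 if i%20 else 12,i*k]=(0,0,255)
    for i in range(0,h,10): cv2.putText(c,str(y+i),(0,i*k+4),0,.3,(0,0,255))
    return c
cv2.imwrite('pics/ca.png',np.vstack([crop(t,270,165,130,100,6)]))
a=crop(t,155,205,60,70,6); b=crop(s,195,135,70,70,6)
cv2.imwrite('pics/cb.png',np.hstack([a,b]))
```

```text
(no output)
```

View pics/ca.png

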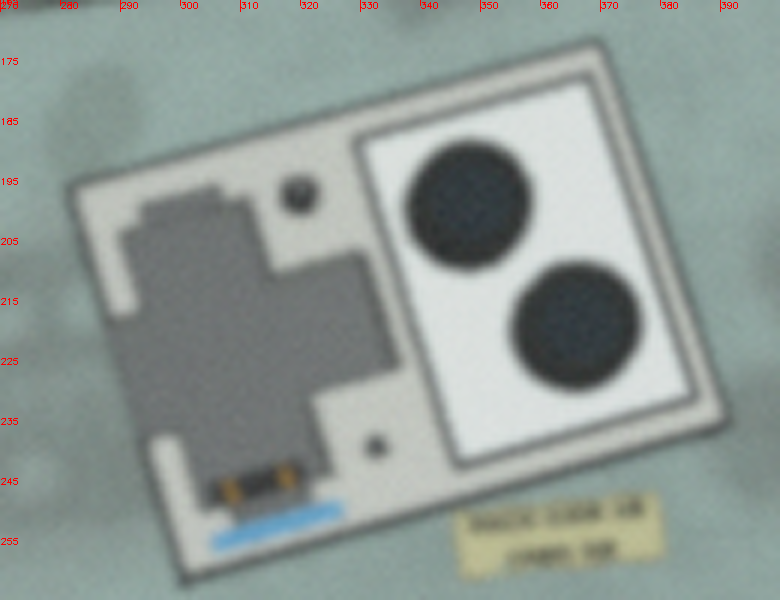

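View pics/cb.png

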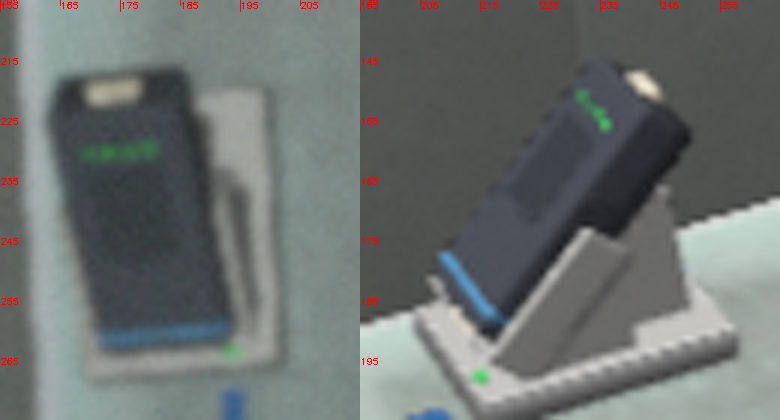

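Pixel readings from the crops (full-image coordinates):
- **Box deck:** corners at (281.7,195.8), (370,172), (392.2,235.8) and (300.5,262.2), with the cut-out and bay corners also visible.
- **Lens tops:** centred near (348,199) and (366,219).
- **Stand foot and pack:** corners are visible in both views.

Next I fit the poses.

```bash
cat > fit.py <<'E'
from h import *
ct,cs=load('top0'),load('scene0')
A=lambda px,o:np.array(px)/6+o
def place(p,P):
    c,s=np.cos(p[2]),np.sin(p[2]); return P@np.array([[c,s,0],[-s,c,0],[0,0,1]])+[p[0],p[1],0]
def fit(obs,x0):
    def f(p):
        return np.concatenate([(proj(c,place(p,np.array(P,float)))-np.array(u)).ravel() for c,P,u in obs])
    r=least_squares(f,x0,loss='soft_l1'); print(np.round(r.x,3),'rms px',np.sqrt(np.mean(f(r.x)**2))); print(np.round(f(r.x).reshape(-1,2),1).tolist()); return r.x
if __name__=='__main__':
    bx=[[85,117,38],[85,-117,38],[-85,-117,38],[-85,117,38],[26,46,38],[26,6,38],[-26,6,38],[-26,46,38],[61.5,46,38],[61.5,103,38]]
    bu=A([[70,185],[600,42],[733,425],[183,583],[275,272],[362,250],[403,368],[312,395],[252,200],[122,232]],[270,165])
    b=fit([(ct,bx,bu)],[400,200,0.])
    bay=place(b,np.array([[0,74.5,8.]])); print('bay',bay)
    for u in ([468,205],[575,325]): print('lens',onz(ct,A(u,[270,165]),73.5))
    r=np.sqrt(.5)
    pk=lambda x,y,z:[10+(x-z)*r,y,64+(x+z)*r]
    o=[(ct,[pk(-60,-27,32),pk(-60,27,32),[-60,43,16],[-60,-43,16],[60,-43,16]],A([[232,338],[100,350],[88,372],[275,362],[265,92]],[155,205])),
       (cs,[pk(-60,-27,32),pk(-60,27,32),pk(60,27,32),pk(60,-27,2),[60,-43,16],[-60,-43,16],[-60,43,16]],A([[130,335],[77,258],[237,60],[330,135],[378,342],[125,408],[53,318]],[195,135]))]
    s=fit(o,[400,400,0.]); fit(o[:1],s); fit(o[1:],s)
    for P in (pk(0,0,16),pk(60,0,16)): print(place(s,np.array([P])))
E
python3 fit.py
```

```text
[ 482.424 -296.126 -489.917] rms px 0.41308151091268236
[[0.2, 0.6], [0.4, 0.1], [-0.7, -0.2], [0.4, -0.6], [-0.1, 0.7], [0.8, 0.1], [0.0, 0.1], [-0.2, -0.0], [-0.3, -0.7], [-0.5, 0.0]]
bay [[ 469.74123204 -222.7130988     8.        ]]
lens [ 513.91756469 -324.5154241 ]
lens [ 460.27212403 -360.88140697]
[458.563  89.741 703.686] rms px 1.388120347064449
[[0.2, 1.1], [0.2, 0.7], [-1.5, 0.5], [1.5, -0.2], [1.2, -2.3], [-2.6, -0.8], [-1.2, 1.2], [0.4, -2.7], [1.8, -0.2], [1.3, -2.1], [-0.2, 0.1], [0.0, -2.3]]
[459.351  90.959 703.691] rms px 1.1470216114605032
[[-0.2, 0.8], [-0.1, 0.4], [-1.8, 0.3], [1.1, -0.6], [0.6, -2.6]]
[456.973  86.412 703.693] rms px 1.4013695425819064
[[-2.5, 0.1], [-1.3, 2.1], [0.3, -2.0], [1.9, 0.5], [1.4, -1.4], [-0.1, 1.0], [-0.1, -1.4]]
[[457.24953105  89.78172966  75.3137085 ]]
[[499.65573367  88.4725396  117.74011537]]
```

```bash
cat >> h.py <<'E'
def tool(yaw,lean,flip=1):
    "tool x = down leaned forward by lean (rad) in heading yaw; tool y = flip*left"
    h=np.array([np.cos(yaw),np.sin(yaw),0]); l=np.array([-np.sin(yaw),np.cos(yaw),0])*flip
    x=np.sin(lean)*h-np.cos(lean)*np.array([0,0,1]); return np.c_[x,l,np.cross(x,l)]
def go(p,M):
    "shift and turn still to go, tool axes as they stand; also shift in tool axes of target"
    s=sense(); C=R.from_rotvec(s['orientation']).as_matrix(); d=np.array(p)-s['eef_pos']
    rv=R.from_matrix(C.T@M).as_rotvec(degrees=True)
    print('shift now',np.round(C.T@d,1),'turn deg',np.round(rv,2),'| shift after turn',np.round(M.T@d,1))
E
python3 - <<'E'
from h import *
print(np.round(R.from_rotvec(sense()['orientation']).as_matrix(),3))
p=np.array([488,89,89.5]); 
for f in (1,-1):
    M=tool(-.031,np.pi/4,f); go(p-110*M[:,0],M); go([400,89,230],M)
E
```

```text
[[-0.001  0.238  0.971]
 [-0.002  0.971 -0.238]
 [-1.    -0.002 -0.   ]]
shift now [  63.8 -438.   376.9] turn deg [-11.3  -44.85   4.8 ] | shift after turn [ 241.1 -506.8  151.9]
shift now [   1.1 -442.9  367.5] turn deg [-11.3  -44.85   4.8 ] | shift after turn [ 189.5 -509.5  189. ]
shift now [  63.8 -438.   376.9] turn deg [155.98   6.91  64.64] | shift after turn [ 241.1  506.8 -151.9]
shift now [   1.1 -442.9  367.5] turn deg [155.98   6.91  64.64] | shift after turn [ 189.5  509.5 -189. ]
```

Request:
{"method": "jog_arm", "body": {
  "increments": [
    [85, 0, -36, 30, 0, 0, 0],
    [85, 0, -36, 30, 0, 0, 0],
    [85, 0, -36, 30, 0, 0, 0],
    [85, 0, -36, 30, 0, 0, 0],
    [85, 0, -36, 30, 0, 0, 0],
    [85, 0, -36, 30, 0, 0, 0],
    [85, 0, -36, 30, 0, 0, 0],
    [85, 0, -36, 30, 0, 0, 0],
    [85, 0, -36, 30, 0, 0, 0],
    [85, 0, -36, 30, 0, 0, 0]
  ]
}}

```text
t: 0.98
eef_pos: [331.7, 231.1, 225.9]
orientation: [0.174, 1.565, -0.177]
ft_force: [0.9, -0.2, 0.4]
width: 85.2
```

Request:
{"method": "jog_arm", "body": {
  "increments": [
    [85, 0, -30, 25, 0, 0, 0],
    [85, 0, -30, 25, 0, 0, 0],
    [85, 0, 0, 0, -1.4, -5.6, 0.6],
    [85, 0, 0, 0, -1.4, -5.6, 0.6],
    [85, 0, 0, 0, -1.4, -5.6, 0.6],
    [85, 0, 0, 0, -1.4, -5.6, 0.6],
    [85, 0, 0, 0, -1.4, -5.6, 0.6],
    [85, 0, 0, 0, -1.4, -5.6, 0.6],
    [85, 0, 0, 0, -1.4, -5.6, 0.6],
    [85, 0, 0, 0, -1.4, -5.6, 0.6]
  ]
}}

```text
t: 1.82
eef_pos: [380.2, 142.7, 229.8]
orientation: [0.015, 0.746, -0.045]
ft_force: [0.5, 0.7, -0.7]
width: 85.0
```

Run:
```python
from h import *
p=np.array([488,89,89.5]); M=tool(-.031,np.pi/4); go(p-110*M[:,0],M); print(sense()['eef_pos'],sense()['qpos'])
```

```text
shift now [ 66.3 -49.7 -24. ] turn deg [-0.53  2.22  0.75] | shift after turn [ 66.6 -50.4 -21.8]
[380.19016007 142.74666989 229.80041687] [ 0.45440911 -0.59879754 -1.00577316  0.40574313 -0.36196141  0.35467618]
```

Request:
{"method": "jog_arm", "body": {
  "increments": [
    [85, 0, -20, -8, -0.3, 1.1, 0.4],
    [85, 0, -20, -8, -0.3, 1.1, 0.4],
    [85, 10, -10, -7, 0, 0, 0],
    [85, 20, 0, 0, 0, 0, 0],
    [85, 20, 0, 0, 0, 0, 0],
    [85, 12, 0, 0, 0, 0, 0],
    [85, 0, 0, 0, 0, 0, 0]
  ]
}}

```text
t: 2.4
eef_pos: [406.6, 100.6, 179.5]
orientation: [0.0, 0.796, -0.012]
ft_force: [-1.0, -0.4, 0.4]
width: 84.8
```

Run:
```python
from h import *
p=np.array([488,89,89.5]); M=tool(-.031,np.pi/4); go(p-110*M[:,0],M); go(p,M); print(sense()['eef_pos'],sense()['qpos'])
d=grab('wrist','w1'); c=load('w1')
r=np.sqrt(.5);pk=lambda x,y,z:[10+(x-z)*r,y,64+(x+z)*r]
from fit import place
im=cv2.imread('pics/w1.png')
for q in proj(c,place([458.6,89.7,-.031],np.array([pk(x,y,z) for x in(-60,60) for y in(-27,27) for z in (32,)]+[pk(60,-27,0),pk(60,27,0)]))): cv2.circle(im,tuple(int(v) for v in q),3,(0,0,255),1); print(np.round(q,1))
cv2.imwrite('pics/w1m.png',im)
```

```text
shift now [11.4 -9.1 -5.9] turn deg [ 0.99 -0.61 -0.62] | shift after turn [11.4 -9.1 -5.9]
shift now [121.4 -10.3  -4.8] turn deg [ 0.99 -0.61 -0.62] | shift after turn [121.4  -9.1  -5.9]
[406.61960116 100.63796428 179.53455857] [ 0.18599162 -0.53566222 -1.07590471  0.26611229 -0.14053863  0.13878188]
[236.2  95. ]
[306.1  96.3]
[240.2 238.3]
[300.3 239. ]
[244.2 225.5]
[298.  226.1]
```

View pics/w1m.png

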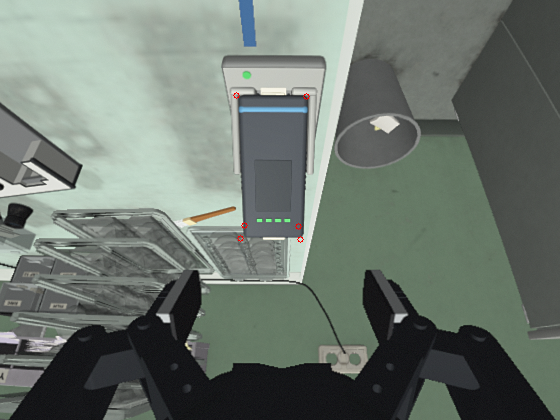

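The wrist view shows the pack's top face at corners (239,95), (308,95), (244,238) and (303,238). That is about 2.5 px (2.5 mm) to +y of my prediction, so I correct y and approach.

Request:
{"method": "jog_arm", "body": {
  "increments": [
    [85, 12, -7, -6, 1, -0.6, -0.6],
    [85, 15, 0, 0, 0, 0, 0],
    [85, 15, 0, 0, 0, 0, 0],
    [85, 15, 0, 0, 0, 0, 0],
    [85, 15, 0, 0, 0, 0, 0],
    [85, 0, 0, 0, 0, 0, 0]
  ]
}}

```text
t: 2.95
eef_pos: [459.2, 97.6, 136.4]
orientation: [0.011, 0.801, -0.031]
ft_force: [-0.6, 0.3, -0.2]
width: 84.7
```

Run:
```python
from h import *
p=np.array([488,91.5,89.5]); M=tool(-.031,np.pi/4); go(p,M)
```

```text
shift now [ 53.9  -5.1 -11.8] turn deg [ 0.05 -0.88  0.14] | shift after turn [ 53.7  -5.2 -12.7]
```

Request:
{"method": "jog_arm", "body": {
  "increments": [
    [85, 10, -5, -12, 0, -0.9, 0],
    [85, 15, 0, 0, 0, 0, 0],
    [85, 15, 0, 0, 0, 0, 0],
    [85, 8, 0, 0, 0, 0, 0],
    [85, 0, 0, 0, 0, 0, 0]
  ]
}}

```text
t: 3.37
eef_pos: [491.3, 96.9, 103.8]
orientation: [0.008, 0.799, -0.033]
ft_force: [-1.2, 0.2, -0.2]
width: 85.0
```

Run:
```python
from h import *
p=np.array([488,91.5,89.5]); M=tool(-.031,np.pi/4); go(p,M); grab('wrist','w2')
```

```text
shift now [  8.1  -5.5 -12.2] turn deg [ 0.16 -0.75  0.28] | shift after turn [  7.9  -5.5 -12.3]
```

View pics/w2.png

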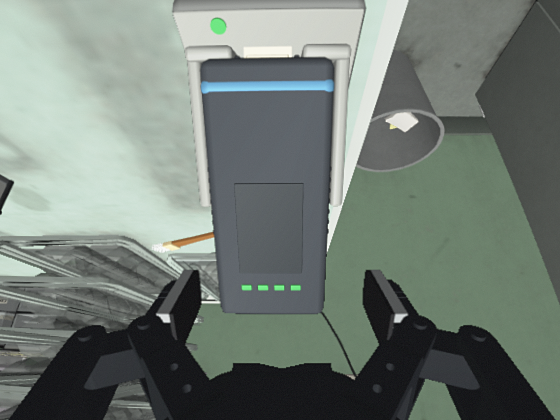

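The pack lies left of the finger centre-line: its free end is at about u=274, the pads are centred at u=282, and the lamps sit at row 288. That agrees with the remaining −5 mm in y. Small single-row shifts get lost to lag, so I repeat them.

Request:
{"method": "jog_arm", "body": {
  "increments": [
    [85, 3, -2.5, -5, 0, -0.4, 0],
    [85, 3, -2.5, -5, 0, -0.4, 0],
    [85, 3, -2.5, -5, 0, -0.4, 0],
    [85, 0, 0, 0, 0, 0, 0]
  ]
}}

```text
t: 3.75
eef_pos: [497.9, 94.6, 97.6]
orientation: [0.006, 0.788, -0.036]
ft_force: [0.1, -0.5, -0.2]
width: 84.5
```

Run:
```python
from h import *
p=np.array([488,91.5,89.5]); M=tool(-.031,np.pi/4); go(p,M)
```

```text
shift now [ -1.1  -3.4 -12.6] turn deg [ 0.2  -0.13  0.46] | shift after turn [ -1.2  -3.4 -12.6]
```

Run:
```python
from h import *
print(sense()['qpos'])
```

```text
[ 0.13014322 -0.0987708  -1.07630924 -0.18239342 -0.12146962  0.11138103]
```

Request:
{"method": "jog_arm", "body": {
  "increments": [
    [85, 0, -3, 0, 0, 0, 0.3],
    [85, 0, -3, 0, 0, 0, 0.3],
    [85, 0, -2, 0, 0, 0, 0],
    [85, 0, 0, 0, 0, 0, 0]
  ]
}}

```text
t: 4.08
eef_pos: [499.7, 86.8, 99.4]
orientation: [0.01, 0.791, -0.025]
ft_force: [-0.2, -0.6, 0.6]
width: 85.1
```

Run:
```python
from h import *
p=np.array([488,91.5,89.5]); M=tool(-.031,np.pi/4); go(p,M)
```

```text
shift now [ -1.3   4.4 -15.4] turn deg [ 0.22 -0.3  -0.16] | shift after turn [ -1.4   4.3 -15.4]
```

Request:
{"method": "jog_arm", "body": {
  "increments": [
    [85, 0, 2, -1, 0, 3, 0],
    [85, 0, 2, -2, 0, 3, 0],
    [85, 0, 0.5, -3, 0, 0, 0],
    [85, 0, 0, -4, 0, 0, 0],
    [85, 0, 0, 0, 0, 0, 0]
  ]
}}

```text
t: 4.5
eef_pos: [490.7, 90.3, 92.3]
orientation: [0.012, 0.898, -0.027]
ft_force: [-0.4, -0.0, -0.2]
width: 84.8
```

Run:
```python
from h import *
p=np.array([488,91.5,89.5]); M=tool(-.031,np.pi/4); go(p,M); print(sense()['qpos'])
```

```text
shift now [ 0.5  1.1 -3.9] turn deg [ 0.12 -6.48 -0.07] | shift after turn [ 0.   1.1 -3.9]
[ 0.099218   -0.11554252 -1.01219342  0.00592276 -0.07992839  0.09993545]
```

Request:
{"method": "jog_arm", "body": {
  "increments": [
    [70, 0, 0.5, 0, 0, 0, 0],
    [60, 0, 0.5, 0, 0, 0, 0],
    [55, 0, 0, 0, 0, 0, 0],
    [30, 0, 0, 0, 0, 0, 0],
    [0, 0, 0, 0, 0, 0, 0],
    [0, 0, 0, 0, 0, 0, 0],
    [0, 0, 0, 0, 0, 0, 0],
    [0, 0, 0, 0, 0, 0, 0]
  ]
}}

```text
t: 5.17
eef_pos: [488.1, 91.5, 90.6]
orientation: [0.011, 0.898, -0.026]
ft_force: [0.8, 0.1, 0.5]
width: 53.0
```

Run:
```python
from h import *
s=sense();print(s['eef_pos'],s['orientation'],s['ft_force'],s['wrist_torque'],s['width'])
C=R.from_rotvec(s['orientation']).as_matrix(); print('world up in tool',np.round(C.T@[0,0,1],3))
```

```text
[488.08915757  91.51349561  90.60389844] [ 0.01113646  0.89761746 -0.02583365] [0.81372943 0.08259586 0.53501836] [-0.01761735  0.54505735  0.02905143] 52.98077057059077
world up in tool [-0.782 -0.001  0.623]
```

Request:
{"method": "jog_arm", "body": {
  "increments": [
    [0, -6, 0, 5, 0, 0, 0],
    [0, -8, 0, 6.4, 0, 0, 0],
    [0, -12, 0, 9.5, 0, 0, 0],
    [0, -12, 0, 9.5, 0, 0, 0],
    [0, -12, 0, 9.5, 0, 0, 0],
    [0, -12, 0, 9.5, 0, 0, 0],
    [0, -12, 0, 9.5, 0, 0, 0],
    [0, -12, 0, 9.5, 0, 0, 0],
    [0, -6, 0, 5, 0, 0, 0],
    [0, 0, 0, 0, 0, 0, 0]
  ]
}}

```text
t: 6.0
eef_pos: [473.5, 90.2, 194.8]
orientation: [0.009, 0.938, -0.027]
ft_force: [1.2, 0.3, -2.1]
width: 53.0
```

Run:
```python
from h import *
s=sense();print(s['eef_pos'],s['ft_force'],s['wrist_torque'],s['width'],s['qpos'])
grab('wrist','w3')
M=tool(0,np.radians(-6.5)); go([488,-65,160],M)
```

```text
[473.45684952  90.23472455 194.80198446] [ 1.17760144  0.30189603 -2.14182637] [0.07294377 0.74544135 0.01648504] 52.96502562475788 [ 0.10297666 -0.33634988 -0.86554737  0.41287409 -0.08048579  0.10296821]
shift now [  39.2 -154.5   -4.7] turn deg [-1.5  42.69  0.66] | shift after turn [  31.8 -155.2   18.8]
```

View pics/w3.png

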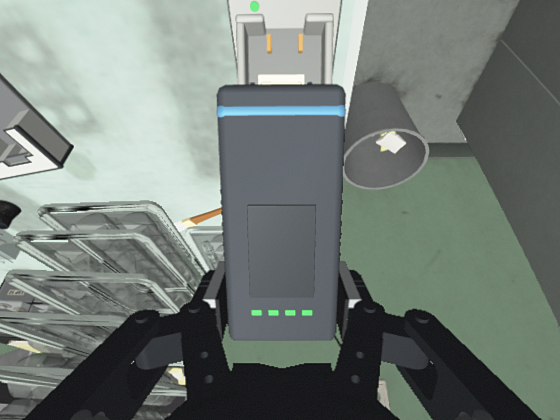

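The wrist view shows the pack held and clear of the stand. The band's lower edge runs (218,117) to (346,117), and the free-end top edge runs (230,340) to (336,340). I'll estimate the pack's tilt in the hand from these.

Run:
```python
from h import *
c=load('w3'); s=sense(); C=R.from_rotvec(s['orientation']).as_matrix()
P=np.array([[-44,-27,32],[-44,27,32],[-54,-27,32],[-54,27,32],[60,-27,32],[60,27,32]],float)
u=np.array([[218,117],[346,117],[218,107],[346,107],[230,340],[336,340]])
# pack pose in world: pos + yaw,pitch
def W(q): return P@(R.from_euler('ZY',[q[3],-q[4]],degrees=True).as_matrix()).T+q[:3]
r=least_squares(lambda q:(proj(c,W(q))-u).ravel(),[450,90,160,0,45]); print(np.round(r.x,2), np.round(r.fun,1))
Rp=R.from_euler('ZY',[r.x[3],-r.x[4]],degrees=True).as_matrix()
print('tcp in pack',np.round(Rp.T@(s['eef_pos']-r.x[:3]),1),'tool x in pack',np.round(Rp.T@C[:,0],3))
```

```text
[454.89  90.68 167.23  -1.02  45.22] [ 2.1  7.3 -1.8  6.7  1.3 -6.5 -1.2 -7.3 -1.1 -0.2  0.6  0.1]
tcp in pack [31.5 -0.2  5.9] tool x in pack [-0.157 -0.009 -0.988]
```

Request:
{"method": "jog_arm", "body": {
  "increments": [
    [0, 0, -15, 0, 0, 0, 0],
    [0, 0, -25, 0, 0, 0, 0],
    [0, 0, -30, 0, 0, 3, 0],
    [0, 0, -30, 0, 0, 6, 0],
    [0, 0, -30, 0, 0, 6, 0],
    [0, 0, -20, 0, 0, 6, 0],
    [0, 0, -5, 0, 0, 6, 0],
    [0, 0, 0, 0, 0, 6, 0],
    [0, 0, 0, 0, 0, 6, 0],
    [0, 0, 0, 0, 0, 6, 0]
  ]
}}

```text
t: 6.88
eef_pos: [450.2, -69.3, 173.8]
orientation: [0.025, 1.786, -0.018]
ft_force: [-0.0, -0.4, -2.5]
width: 53.0
```

Run:
```python
from h import *
M=tool(0,np.radians(-9)); go([488,-65,40],M); print(sense()['eef_pos'],sense()['ft_force'],np.round(M.T@[0,0,-1],3))
```

```text
shift now [122.6   5.1  65.4] turn deg [-1.49 -3.36 -0.37] | shift after turn [126.2   4.3  58.2]
[450.22436941 -69.34627805 173.79030897] [-0.03042629 -0.37344163 -2.54000946] [0.988 0.    0.156]
```

Request:
{"method": "jog_arm", "body": {
  "increments": [
    [0, 8, 0, 4, -0.5, -1.1, 0],
    [0, 18, 0, 7, -0.5, -1.1, 0],
    [0, 25, 0, 8, -0.5, -1.1, 0],
    [0, 25, 0, 8, 0, 0, 0],
    [0, 25, 0, 8, 0, 0, 0],
    [0, 18, 0, 5, 0, 0, 0],
    [0, 10, 0, 2, 0, 0, 0],
    [0, 4, 0, 1, 0, 0, 0],
    [0, 0, 0, 0, 0, 0, 0]
  ]
}}

```text
t: 7.63
eef_pos: [472.9, -69.1, 12.1]
orientation: [0.009, 1.744, 0.009]
ft_force: [0.2, -0.7, -2.1]
width: 53.1
```

Run:
```python
from h import *
M=tool(0,np.radians(-9)); s=sense();go([s['eef_pos'][0],s['eef_pos'][1],6],M); print(s['eef_pos'],s['ft_force'])
grab('scene','s2'); im=cv2.imread('pics/s2.png')
c=load('s2'); u=proj(c,[s['eef_pos']])[0].astype(int); print(u)
cv2.imwrite('pics/s2c.png',cv2.resize(im[u[1]-60:u[1]+40,u[0]-70:u[0]+70],None,fx=5,fy=5,interpolation=cv2.INTER_CUBIC))
```

```text
shift now [ 6.  -0.1  1.1] turn deg [ 0.06 -0.92 -0.64] | shift after turn [6.1 0.  1. ]
[472.91622717 -69.13806805  12.1357262 ] [ 0.24790101 -0.7477712  -2.07710036]
[264 220]
```

View pics/s2c.png

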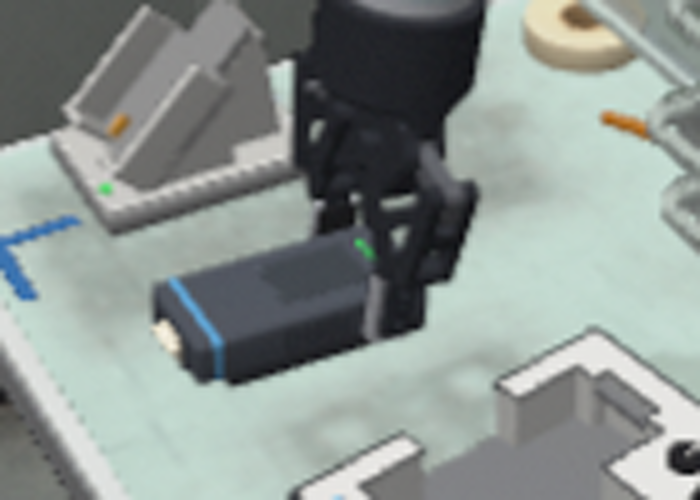

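The pack hangs level just above the bench, between the stand and the box. I lower it gently.

Request:
{"method": "jog_arm", "body": {
  "increments": [
    [0, 1.5, 0, 0.2, 0, -0.4, -0.2],
    [0, 1.5, 0, 0.2, 0, -0.4, -0.2],
    [0, 1.5, 0, 0.2, 0, 0, 0],
    [0, 1, 0, 0, 0, 0, 0],
    [0, 0, 0, 0, 0, 0, 0]
  ]
}}

```text
t: 8.1
eef_pos: [475.0, -69.8, 9.1]
orientation: [0.001, 1.723, 0.002]
ft_force: [-0.3, 0.7, -2.8]
width: 53.0
```

Run:
```python
from h import *
s=sense();print(s['eef_pos'],s['ft_force'],s['wrist_torque'],R.from_rotvec(s['orientation']).as_matrix()[:,0])
```

```text
[474.98139204 -69.76270883   9.13886239] [-0.32746594  0.68144815 -2.82243159] [ 0.00607991 -0.27866605 -0.01610932] [-0.15119464  0.00198208 -0.98850202]
```

Request:
{"method": "jog_arm", "body": {
  "increments": [
    [0, 1.5, 0, 0.2, 0, 0, 0],
    [0, 1.5, 0, 0.2, 0, 0, 0],
    [0, 1.5, 0, 0.2, 0, 0, 0],
    [0, 0, 0, 0, 0, 0, 0]
  ]
}}

```text
t: 8.43
eef_pos: [476.5, -70.2, 5.7]
orientation: [0.0, 1.719, 0.001]
ft_force: [0.0, -0.5, -1.6]
width: 53.0
```

Request:
{"method": "jog_arm", "body": {
  "increments": [
    [0, 1.2, 0, 0.1, 0, 0, 0],
    [0, 1.2, 0, 0.1, 0, 0, 0],
    [0, 0, 0, 0, 0, 0, 0]
  ]
}}

```text
t: 8.68
eef_pos: [476.9, -70.3, 4.9]
orientation: [0.0, 1.718, 0.001]
ft_force: [-0.2, -0.6, -2.7]
width: 52.9
```

Request:
{"method": "jog_arm", "body": {
  "increments": [
    [0, 1.5, 0, 0.2, 0, 0, 0],
    [0, 1.5, 0, 0.2, 0, 0, 0],
    [0, 1.5, 0, 0.2, 0, 0, 0],
    [0, 0, 0, 0, 0, 0, 0]
  ]
}}

```text
t: 9.02
eef_pos: [477.4, -70.4, 5.1]
orientation: [-0.001, 1.719, 0.001]
ft_force: [0.6, 0.9, -2.6]
width: 52.9
```

Request:
{"method": "jog_arm", "body": {
  "increments": [
    [54, 0, 0, 0, 0, 0, 0],
    [56, 0, 0, 0, 0, 0, 0],
    [60, 0, 0, 0, 0, 0, 0],
    [70, 0, 0, 0, 0, 0, 0],
    [85, 0, 0, 0, 0, 0, 0],
    [85, 0, 0, 0, 0, 0, 0],
    [85, 0, 0, 0, 0, 0, 0]
  ]
}}

```text
t: 9.6
eef_pos: [478.0, -70.8, 4.7]
orientation: [-0.001, 1.718, 0.0]
ft_force: [0.1, 0.4, -0.4]
width: 84.8
```

Request:
{"method": "jog_arm", "body": {
  "increments": [
    [85, -10, 0, -3, 0, 0, 0],
    [85, -20, 0, -5, 0, -3, 0],
    [85, -25, 0, -6, 0, -4, 0],
    [85, -25, 0, -5, 0, -3, 0],
    [85, -25, 0, -6, 0, 0, 0],
    [85, -25, 0, -6, 0, 0, 0],
    [85, -10, 0, -3, 0, 0, 0],
    [85, 0, 0, 0, 0, 0, 0]
  ]
}}

```text
t: 10.27
eef_pos: [446.4, -70.3, 154.1]
orientation: [-0.001, 1.538, 0.0]
ft_force: [-0.4, 1.0, -0.2]
width: 84.9
```

Run:
```python
from h import *
s=sense();print(s['eef_pos'],s['ft_force'],R.from_rotvec(s['orientation']).as_matrix()[:,0],s['width']); grab('wrist','w4')
```

```text
[446.40661635 -70.34670259 154.08706581] [-0.4432326   1.01848388 -0.20172521] [ 3.26578548e-02 -3.29205733e-04 -9.99466536e-01] 84.85971947682776
```

View pics/w4.png

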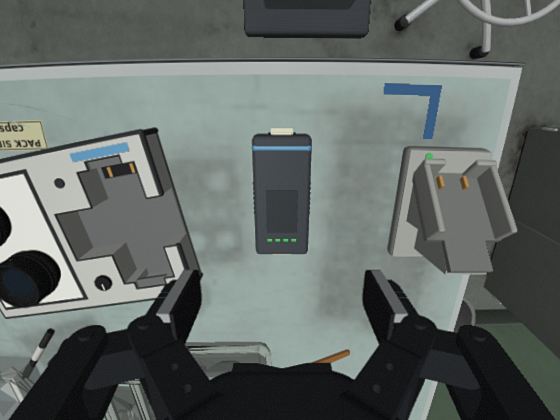

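The pack lies flat at about (252..311, 137..253) px and has been let go. The box is at left. I hover over the bay for a close, aligned measurement before regrasping.

Run:
```python
from h import *
M=tool(.171,0); go([514,-215,165],M)
```

```text
shift now [  -9.3 -144.7   67.5] turn deg [-9.74  1.86  0.18] | shift after turn [ -11.6 -154.    41.7]
```

Request:
{"method": "jog_arm", "body": {
  "increments": [
    [85, 0, -15, 7, 0, 0, 0],
    [85, -3, -25, 12, 0, 0.6, 0],
    [85, -4, -30, 14, 0, 0.6, 0],
    [85, -4, -30, 14, 0, 0.6, 0],
    [85, 0, -25, 12, -3, 0, 0],
    [85, 0, -15, 6, -4, 0, 0],
    [85, 0, -5, 2, -3, 0, 0],
    [85, 0, 0, 0, 0, 0, 0],
    [85, 0, 0, 0, 0, 0, 0]
  ]
}}

```text
t: 11.07
eef_pos: [514.3, -218.9, 155.6]
orientation: [-0.14, 1.577, 0.151]
ft_force: [-0.9, 0.1, 0.4]
width: 84.9
```

Run:
```python
from h import *
from fit import place
s=sense();print(s['eef_pos'],s['dq'].round(3)); go([514,-215,165],tool(.171,0)); grab('wrist','w5')
c=load('w5'); im=cv2.imread('pics/w5.png'); g=cv2.cvtColor(im,cv2.COLOR_BGR2GRAY)
bx=np.array([[85,117,38],[-85,117,38],[26,46,38],[26,6,38],[-26,6,38],[-26,46,38],[61.5,46,38],[-61.5,46,38],[-61.5,103,38],[61.5,103,38],[-26,103,38],[26,103,38],[-26,117,38],[26,117,38]],float)
u=proj(c,place([482.4,-296.1,.171],bx)); print(u.round(0).tolist())
c2=cv2.resize(im,None,fx=1.4,fy=1.4,interpolation=cv2.INTER_CUBIC)
for i,q in enumerate(u): cv2.circle(c2,tuple((q*1.4).astype(int)),2,(0,0,255),-1)
cv2.imwrite('pics/w5m.png',c2)
```

```text
[ 514.30178347 -218.88742327  155.59245259] [-0.006  0.03  -0.001 -0.005  0.001 -0.006]
shift now [-9.4  4.   0.3] turn deg [ 0.81 -0.61 -0.48] | shift after turn [-9.4  3.9  0.4]
[[327.0, 247.0], [339.0, 60.0], [255.0, 189.0], [212.0, 189.0], [209.0, 131.0], [254.0, 132.0], [255.0, 225.0], [254.0, 88.0], [321.0, 89.0], [314.0, 225.0], [319.0, 133.0], [316.0, 190.0], [335.0, 133.0], [331.0, 190.0]]
```

View pics/w5m.png

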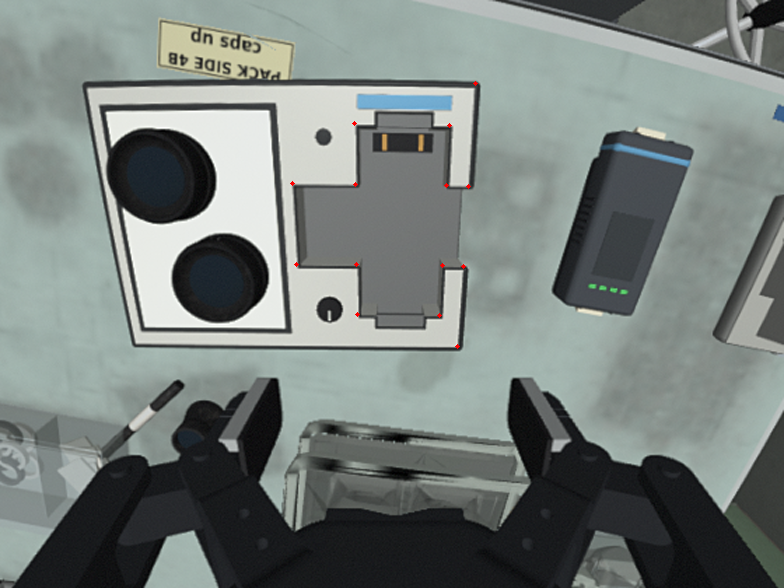

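The dots sit 1–2 px off the true corners: the bay corners read (358,127), (451,127), (441,317) and (360,316) in the 1.4x picture. I refit the bay from these and fit the pack from w4.

Run:
```python
from h import *
from fit import place,fit
c=load('w5')
bx=np.array([[85,117,38],[-85,117,38],[26,46,38],[26,6,38],[-26,6,38],[-26,46,38],[61.5,46,38],[-61.5,46,38],[-61.5,103,38],[61.5,103,38]],float)
u=np.array([[461,348],[478,84],[359,266],[297,265],[294,184],[358,186],[360,316],[358,127],[451,127],[441,317]])/1.4
b=fit([(c,bx,u)],[482,-296,.171]); print('bay',place(b,np.array([[0,74.5,8.]])))
im=cv2.imread('pics/w4.png'); c=load('w4')
h=cv2.cvtColor(im,cv2.COLOR_BGR2HSV)
m=((h[:,:,0]>95)&(h[:,:,0]<115)&(h[:,:,1]>100)&(h[:,:,2]>120)); m[:, :240]=0; m[:,325:]=0; m[:120]=0;m[170:]=0
ys,xs=np.nonzero(m); print('band',xs.min(),xs.max(),ys.min(),ys.max(),ys.mean(),'slope',np.polyfit(xs,ys,1))
g=im[:,:,1].astype(int); print('col282',g[225:275,262].tolist()); print('row220',g[220,240:262].tolist(),g[220,300:322].tolist()); print('row170',g[170,240:262].tolist(),g[170,300:322].tolist())
print('top col262',g[120:150,262].tolist())
P=[[-60,27,32],[-60,-27,32],[60,27,32],[60,-27,32]]
fit([(c,P,[[310,136],[253,136],[308,253],[256,253]])],[430,-70,0.])
```

```text
[ 4.82921e+02 -2.94583e+02  1.70000e-01] rms px 0.6107480522676008
[[-1.2, -0.3], [-0.4, 0.8], [-0.1, 0.1], [1.4, 0.3], [0.2, 0.7], [-0.0, -0.3], [-0.3, -0.1], [-0.4, -1.3], [0.5, -0.1], [0.4, -0.2]]
bay [[ 470.29854735 -221.16053334    8.        ]]
band 252 310 146 150 147.97340425531914 slope [1.20638753e-03 1.47633992e+02]
col282 [75, 75, 72, 74, 73, 75, 71, 72, 76, 73, 72, 71, 74, 73, 75, 74, 72, 74, 76, 74, 73, 73, 72, 73, 73, 72, 72, 68, 66, 140, 165, 163, 161, 163, 164, 165, 165, 164, 165, 167, 162, 163, 161, 162, 161, 159, 161, 162, 163, 163]
row220 [149, 149, 152, 154, 154, 157, 159, 158, 160, 161, 161, 162, 164, 165, 124, 65, 60, 69, 77, 76, 73, 74] [70, 71, 69, 73, 71, 69, 63, 50, 54, 161, 164, 160, 159, 159, 158, 158, 159, 159, 157, 157, 155, 152]
row170 [158, 156, 155, 156, 155, 154, 153, 155, 156, 157, 158, 161, 142, 72, 58, 67, 74, 78, 77, 76, 78, 77] [71, 72, 73, 72, 69, 71, 73, 67, 60, 52, 73, 167, 166, 163, 164, 162, 164, 162, 162, 161, 160, 159]
top col262 [169, 168, 168, 167, 167, 168, 168, 166, 167, 166, 166, 169, 171, 122, 56, 41, 56, 65, 70, 75, 77, 77, 78, 77, 74, 77, 133, 176, 164, 143]
[ 4.4411e+02 -7.0825e+01  4.0000e-03] rms px 1.2810514922727634
[[2.0, -0.8], [-1.8, -0.6], [0.1, 1.5], [-0.1, 1.6]]
```

Run:
```python
from h import *
go([444.5,-70.8,155],tool(.004,0))
```

```text
shift now [  2.3 158.  -41.1] turn deg [10.4  -0.67 -0.43] | shift after turn [  0.5 148.  -68.9]
```

Request:
{"method": "jog_arm", "body": {
  "increments": [
    [85, 0, 15, -4, 0, 0, 0],
    [85, 0, 25, -6, 0, 0, 0],
    [85, 0, 30, -8, 0, 0, 0],
    [85, 0, 30, -8, 0, -0.3, -0.2],
    [85, 0, 30, -8, 0, -0.3, -0.2],
    [85, 0, 18, -6, 2.5, 0, 0],
    [85, 0, 8, -1, 3, 0, 0],
    [85, 0, 0, 0, 3, 0, 0],
    [85, 0, 0, 0, 2, 0, 0],
    [85, 0, 0, 0, 0, 0, 0]
  ]
}}

```text
t: 11.95
eef_pos: [432.0, -57.0, 150.9]
orientation: [0.013, 1.583, -0.001]
ft_force: [0.3, 0.1, 0.5]
width: 84.9
```

Run:
```python
from h import *
go([444.5,-70.8,70],tool(.004,0))
```

```text
shift now [ 80.6 -14.2  13.6] turn deg [-0.75 -0.68 -0.41] | shift after turn [ 80.9 -13.8  12.4]
```

Request:
{"method": "jog_arm", "body": {
  "increments": [
    [85, 10, -3, 3, -0.2, -0.2, -0.1],
    [85, 15, -4, 4, -0.2, -0.2, -0.1],
    [85, 15, -4, 4, -0.2, -0.2, -0.1],
    [85, 15, -2, 1, 0, 0, 0],
    [85, 12, 0, 0, 0, 0, 0],
    [85, 8, 0, 0, 0, 0, 0],
    [85, 0, 0, 0, 0, 0, 0]
  ]
}}

```text
t: 12.53
eef_pos: [441.4, -66.5, 72.9]
orientation: [-0.005, 1.571, 0.009]
ft_force: [-0.3, -0.3, -0.4]
width: 85.2
```

Run:
```python
from h import *
go([444.5,-70.8,1],tool(.004,0)); print(sense()['dq'].round(3))
```

```text
shift now [71.9 -4.5  3.1] turn deg [ 0.27 -0.01 -0.12] | shift after turn [71.9 -4.3  3.1]
[ 0.004 -0.006 -0.002  0.014  0.002 -0.   ]
```

Request:
{"method": "jog_arm", "body": {
  "increments": [
    [85, 6, -1.5, 1, 0.1, 0, 0],
    [85, 12, -1.5, 1, 0.1, 0, 0],
    [85, 15, -1.5, 1, 0.1, 0, 0],
    [85, 15, -0.5, 0.5, 0, 0, 0],
    [85, 10, 0, 0, 0, 0, 0],
    [85, 5, 0, 0, 0, 0, 0],
    [85, 3, 0, 0, 0, 0, 0],
    [85, 0, 0, 0, 0, 0, 0]
  ]
}}

```text
t: 13.2
eef_pos: [448.9, -72.2, 7.1]
orientation: [-0.004, 1.563, 0.004]
ft_force: [0.2, -0.2, 0.0]
width: 85.0
```

Run:
```python
from h import *
go([444.5,-70.8,1],tool(.004,0)); print(sense()['dq'].round(3))
```

```text
shift now [ 6.   1.4 -4.4] turn deg [0.06 0.42 0.02] | shift after turn [ 6.1  1.4 -4.4]
[ 0.001 -0.006  0.008  0.007 -0.001 -0.   ]
```

Request:
{"method": "jog_arm", "body": {
  "increments": [
    [85, 2, 0.5, -1.5, 0, 0.2, 0],
    [85, 2, 0.5, -1.5, 0, 0.2, 0],
    [85, 2, 0.5, -1.5, 0, 0.2, 0],
    [85, 0.5, 0, 0, 0, 0, 0],
    [85, 0, 0, 0, 0, 0, 0]
  ]
}}

```text
t: 13.62
eef_pos: [446.2, -71.1, 2.2]
orientation: [-0.006, 1.571, 0.003]
ft_force: [0.0, -0.2, -0.5]
width: 84.8
```

Run:
```python
from h import *
go([444.5,-70.8,1],tool(.004,0)); print(sense()['eef_pos'],sense()['ft_force'])
```

```text
shift now [ 1.2  0.3 -1.7] turn deg [0.08 0.01 0.1 ] | shift after turn [ 1.2  0.3 -1.7]
[446.1998378  -71.12945862   2.21337796] [ 0.01437919 -0.17682753 -0.52070249]
```

Good. Closing, then a small lift.

Request:
{"method": "jog_arm", "body": {
  "increments": [
    [65, 0, 0, 0, 0, 0, 0],
    [55, 0, 0, 0, 0, 0, 0],
    [40, 0, 0, 0, 0, 0, 0],
    [0, 0, 0, 0, 0, 0, 0],
    [0, 0, 0, 0, 0, 0, 0],
    [0, 0, 0, 0, 0, 0, 0],
    [0, 0, 0, 0, 0, 0, 0]
  ]
}}

```text
t: 14.2
eef_pos: [446.7, -71.1, 3.0]
orientation: [-0.005, 1.569, 0.003]
ft_force: [-0.5, -0.1, -0.4]
width: 53.3
```

Request:
{"method": "jog_arm", "body": {
  "increments": [
    [0, -4, 0, 0, 0, 0, 0],
    [0, -8, 0, 0, 0, 0, 0],
    [0, -15, 0, 0, 0, 0, 0],
    [0, -20, 0, 0, 0, 0, 0],
    [0, -20, 0, 0, 0, 0, 0],
    [0, -20, 0, 0, 0, 0, 0],
    [0, -15, 0, 0, 0, 0, 0],
    [0, -8, 0, 0, 0, 0, 0],
    [0, 0, 0, 0, 0, 0, 0]
  ]
}}

```text
t: 14.95
eef_pos: [441.6, -69.5, 118.1]
orientation: [-0.004, 1.578, 0.005]
ft_force: [0.4, -0.5, -1.7]
width: 53.0
```

Run:
```python
from h import *
s=sense(); print(s['eef_pos'],s['ft_force'],s['wrist_torque'],s['width']); d=grab('wrist','w6')
M=tool(.170,0); go([470.3,-221.2,120],M)
```

```text
[441.58761767 -69.51332553 118.1079676 ] [ 0.37235048 -0.471315   -1.67583033] [-0.02112671 -0.03832828 -0.04422889] 52.99580759758203
shift now [  -3.  -151.9   28.2] turn deg [-9.44 -0.46 -0.1 ] | shift after turn [  -2.6 -154.5    2.9]
```

View pics/w6.png

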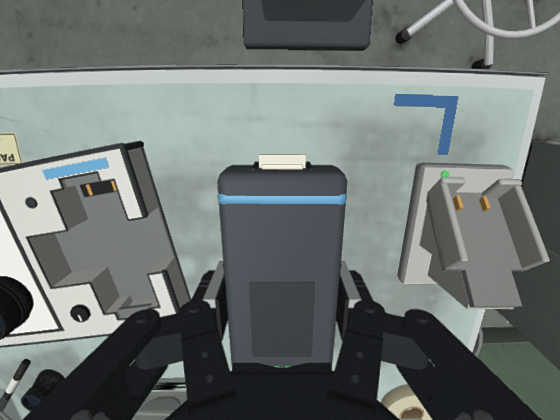

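The pack is held across its middle and level, with the band at rows 194–205 and the catch at the top. I compute the pack's offset in the hand from the band rows in w4 and w6.

Run:
```python
from h import *
s=sense()
a=onz(load('w4'),[281.5,148],32); b=onz(load('w6'),[282,199.5],s['eef_pos'][2]-2.5+32)
f=onz(load('w4'),[282,254.2],32); e=onz(load('w4'),[282,136],32)
print('band w4',a,'free',f,'contact',e,'band w6',b,'tcp',s['eef_pos'][:2])
print('band rel tcp w6',b-s['eef_pos'][:2],'band rel tcp w4',a-[446.6,-71.1],'centre rel tcp', (f+e)/2-[446.6,-71.1])
```

```text
band w4 [395.34073707 -71.17102836] free [503.70676262 -70.54561206] contact [384.77480964 -70.73766181] band w6 [390.83984589 -70.23185726] tcp [441.28076784 -69.43087049]
band rel tcp w6 [-50.44092196  -0.80098678] band rel tcp w4 [-51.25926293  -0.07102836] centre rel tcp [-2.35921387  0.45836306]
```

Request:
{"method": "jog_arm", "body": {
  "increments": [
    [0, 0, -15, 4, 0, 0, 0],
    [0, 0, -25, 6, 0, -0.2, 0],
    [0, 0, -30, 6, 0, -0.2, 0],
    [0, 0, -30, 6, 0, -0.2, 0],
    [0, 0, -25, 5, -2.5, 0, 0],
    [0, 0, -15, 3, -3, 0, 0],
    [0, 0, -5, 0, -3, 0, 0],
    [0, 0, 0, 0, -1, 0, 0],
    [0, 0, 0, 0, 0, 0, 0]
  ]
}}

```text
t: 15.75
eef_pos: [466.3, -216.2, 104.7]
orientation: [-0.133, 1.579, 0.151]
ft_force: [-0.6, 0.6, -1.5]
width: 53.2
```

Run:
```python
from h import *
go([472.2,-221,75],tool(.170,0)); print(sense()['eef_pos'])
```

```text
shift now [29.6 -6.1  5.3] turn deg [ 0.61 -0.7  -0.75] | shift after turn [29.7 -5.7  5. ]
[ 466.33297873 -216.24754513  104.74886784]
```

Request:
{"method": "jog_arm", "body": {
  "increments": [
    [0, 4, -1.5, 1.4, 0.2, -0.2, -0.2],
    [0, 6, -2, 1.8, 0.2, -0.2, -0.2],
    [0, 7, -2, 1.8, 0.2, -0.2, -0.2],
    [0, 6, -1, 1, 0, 0, -0.2],
    [0, 3, 0, 0, 0, 0, 0],
    [0, 0, 0, 0, 0, 0, 0]
  ]
}}

```text
t: 16.25
eef_pos: [470.8, -217.2, 72.9]
orientation: [-0.131, 1.572, 0.135]
ft_force: [0.4, -0.0, -2.8]
width: 53.4
```

Run:
```python
from h import *
go([472.2,-221,55],tool(.170,0)); print(sense()['eef_pos'])
```

```text
shift now [17.9 -4.1  0.8] turn deg [-0.04 -0.31 -0.17] | shift after turn [17.9 -4.   0.7]
[ 470.79916961 -217.17432957   72.91197836]
```

Request:
{"method": "jog_arm", "body": {
  "increments": [
    [0, 2, -2, 0.3, 0, -0.1, 0],
    [0, 4, -2, 0.3, 0, -0.1, 0],
    [0, 4, -2, 0.3, 0, -0.1, 0],
    [0, 4, -1, 0, 0, 0, -0.1],
    [0, 2, 0, 0, 0, 0, 0],
    [0, 0, 0, 0, 0, 0, 0]
  ]
}}

```text
t: 16.75
eef_pos: [473.3, -224.3, 55.4]
orientation: [-0.133, 1.566, 0.134]
ft_force: [0.2, -0.0, -2.0]
width: 52.7
```

Run:
```python
from h import *
go([472.2,-221,42],tool(.170,0)); print(sense()['eef_pos'])
grab('wrist','w7'); c=load('w7'); s=sense()
from fit import place
# deck edge lines for check: print predicted outer -x deck edge corners, bay contact corners
print(proj(c,place([482.92,-294.58,.17],np.array([[-85,117,38],[-85,-117,38],[-61.5,46,38],[-61.5,103,38],[85,117,38.]]))).round(1).tolist())
im=cv2.imread('pics/w7.png')[60:300,100:460]; cv2.imwrite('pics/w7c.png',cv2.resize(im,None,fx=2.2,fy=2.2,interpolation=cv2.INTER_CUBIC))
```

```text
shift now [13.4  3.5 -0.6] turn deg [-0.01  0.04 -0.03] | shift after turn [13.4  3.5 -0.6]
[ 473.34122496 -224.32204071   55.38830315]
[[369.4, 109.2], [-48.4, 116.0], [237.5, 153.6], [340.4, 153.6], [345.6, 357.7]]
```

View pics/w7c.png

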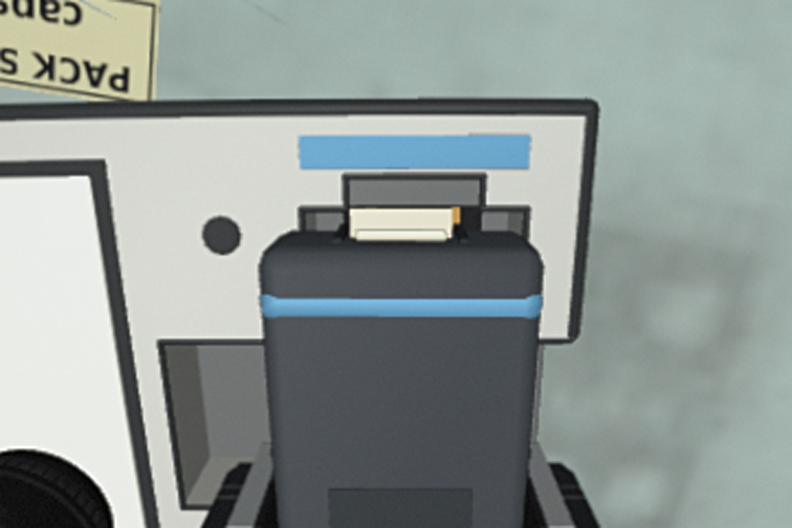

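The bay's contact edge runs (236,154) to (341,154) px, within 1 px of prediction. The pack's centre (282.5) lies about 6 px to −y of the bay's (288.6), which agrees with the computed +3.5 mm correction.

Request:
{"method": "jog_arm", "body": {
  "increments": [
    [0, 0, 1.2, -0.3, 0, 0, 0],
    [0, 0, 1.2, -0.3, 0, 0, 0],
    [0, 0, 1.2, 0, 0, 0, 0],
    [0, 0, 0, 0, 0, 0, 0],
    [0, 0, 0, 0, 0, 0, 0]
  ]
}}

```text
t: 17.22
eef_pos: [472.4, -220.8, 56.2]
orientation: [-0.133, 1.565, 0.133]
ft_force: [0.3, -0.2, -3.2]
width: 53.0
```

Run:
```python
from h import *
go([472.2,-221,42],tool(.170,0)); print(sense()['eef_pos'])
```

```text
shift now [14.2 -0.2 -0.3] turn deg [-0.02  0.09  0.01] | shift after turn [14.2 -0.2 -0.3]
[ 472.44397009 -220.79271353   56.22054729]
```

Request:
{"method": "jog_arm", "body": {
  "increments": [
    [0, 3, 0, 0, 0, 0, 0],
    [0, 4, 0, 0, 0, 0, 0],
    [0, 4, 0, 0, 0, 0, 0],
    [0, 3, 0, 0, 0, 0, 0],
    [0, 0, 0, 0, 0, 0, 0],
    [0, 0, 0, 0, 0, 0, 0]
  ]
}}

```text
t: 17.72
eef_pos: [472.6, -220.7, 40.7]
orientation: [-0.134, 1.565, 0.133]
ft_force: [0.2, 0.2, -2.7]
width: 52.7
```

Run:
```python
from h import *
go([472.2,-221,30],tool(.170,0)); print(sense()['eef_pos'],sense()['ft_force'])
```

```text
shift now [10.7 -0.2 -0.4] turn deg [-0.01  0.1   0.02] | shift after turn [10.7 -0.2 -0.4]
[ 472.55589687 -220.69046209   40.74941472] [ 0.15167073  0.23466854 -2.68285804]
```

Request:
{"method": "jog_arm", "body": {
  "increments": [
    [0, 3, 0, -0.2, 0, 0, 0],
    [0, 4, 0, 0, 0, 0, 0],
    [0, 3, 0, 0, 0, 0, 0],
    [0, 2, 0, 0, 0, 0, 0],
    [0, 0, 0, 0, 0, 0, 0]
  ]
}}

```text
t: 18.13
eef_pos: [472.3, -220.8, 27.3]
orientation: [-0.133, 1.565, 0.133]
ft_force: [0.0, -0.3, -2.1]
width: 52.8
```

Run:
```python
from h import *
go([472.2,-221,24],tool(.170,0)); print(sense()['eef_pos'],sense()['ft_force'],sense()['wrist_torque'])
```

```text
shift now [ 3.3 -0.2 -0.2] turn deg [-0.01  0.1   0.01] | shift after turn [ 3.3 -0.2 -0.2]
[ 472.3382225  -220.76985672   27.32332533] [ 0.01419735 -0.27370329 -2.10770658] [-0.02746731 -0.00136019  0.0437406 ]
```

The pack is in the bay mouth without touching. Now I press down.

Request:
{"method": "jog_arm", "body": {
  "increments": [
    [0, 3, 0, 0, 0, 0, 0],
    [0, 3, 0, 0, 0, 0, 0],
    [0, 3, 0, 0, 0, 0, 0],
    [0, 3, 0, 0, 0, 0, 0]
  ]
}}

```text
t: 18.47
eef_pos: [474.9, -221.8, 18.4]
orientation: [-0.136, 1.561, 0.133]
ft_force: [-6.0, 3.1, 16.4]
width: 53.2
```

Request:
{"method": "jog_arm", "body": {
  "increments": [
    [0, 4, 0, -1, 0, 0.2, 0],
    [0, 4, 0, -1, 0, 0.2, 0],
    [0, 4, 0, -1, 0, 0.2, 0]
  ]
}}

```text
t: 18.72
eef_pos: [473.7, -222.1, 10.9]
orientation: [-0.137, 1.568, 0.134]
ft_force: [-9.1, 8.9, 49.4]
width: 53.4
```

Request:
{"method": "jog_arm", "body": {
  "increments": [
    [0, 0, 0, 0, 0, 0, 0],
    [0, 0, 0, 0, 0, 0, 0]
  ]
}}

```text
t: 18.88
eef_pos: [474.1, -222.0, 11.6]
orientation: [-0.137, 1.567, 0.134]
ft_force: [-0.3, 0.4, -2.2]
width: 52.9
```

Request:
{"method": "jog_arm", "body": {
  "increments": [
    [0, 2, 0, -0.5, 0, 0, 0],
    [0, 2, 0, -0.5, 0, 0, 0],
    [0, 0, 0, 0, 0, 0, 0],
    [0, 0, 0, 0, 0, 0, 0]
  ]
}}

```text
t: 19.22
eef_pos: [474.2, -222.1, 11.2]
orientation: [-0.137, 1.565, 0.135]
ft_force: [0.1, 0.2, -1.4]
width: 53.3
```

Before letting go, I check the latches with a gentle upward pull.

Request:
{"method": "jog_arm", "body": {
  "increments": [
    [0, -2, 0, 0, 0, 0, 0],
    [0, -2, 0, 0, 0, 0, 0],
    [0, -2, 0, 0, 0, 0, 0]
  ]
}}

```text
t: 19.47
eef_pos: [473.7, -221.9, 12.0]
orientation: [-0.137, 1.566, 0.135]
ft_force: [5.3, -2.8, -16.4]
width: 53.0
```

It holds: only 0.8 mm of rise at about 14 N, so it has latched. I press once more lightly, release and retreat.

Request:
{"method": "jog_arm", "body": {
  "increments": [
    [0, 2, 0, 0, 0, 0, 0],
    [0, 3, 0, 0, 0, 0, 0],
    [0, 3, 0, 0, 0, 0, 0],
    [0, 0, 0, 0, 0, 0, 0]
  ]
}}

```text
t: 19.8
eef_pos: [473.8, -222.0, 12.0]
orientation: [-0.136, 1.568, 0.136]
ft_force: [1.8, -0.8, -21.2]
width: 53.2
```

Request:
{"method": "jog_arm", "body": {
  "increments": [
    [56, 0, 0, 0, 0, 0, 0],
    [64, 0, 0, 0, 0, 0, 0],
    [76, 0, 0, 0, 0, 0, 0],
    [78, 0, 0, 0, 0, 0, 0],
    [78, 0, 0, 0, 0, 0, 0]
  ]
}}

```text
t: 20.22
eef_pos: [474.9, -223.4, 12.4]
orientation: [-0.137, 1.567, 0.134]
ft_force: [-0.5, -0.4, 0.6]
width: 78.2
```

Request:
{"method": "jog_arm", "body": {
  "increments": [
    [78, -5, 0, 0, 0, 0, 0],
    [78, -10, 0, 0, 0, 0, 0],
    [78, -15, 0, 0, 0, 0, 0],
    [78, -15, 0, 0, 0, 0, 0],
    [78, -10, 0, 0, 0, 0, 0],
    [20, 0, 0, 0, 0, 0, 0],
    [0, 0, 0, 0, 0, 0, 0],
    [0, 0, 0, 0, 0, 0, 0],
    [0, 0, 0, 0, 0, 0, 0]
  ]
}}

```text
t: 20.97
eef_pos: [475.2, -223.7, 72.2]
orientation: [-0.138, 1.567, 0.133]
ft_force: [-0.9, 0.2, -0.5]
width: 29.6
```

Run:
```python
from h import *
s=sense(); print(s['eef_pos'],s['ft_force'],s['width'],s['t']); go([470.3,-221.5,46],tool(.17,0))
```

```text
[ 475.19560845 -223.65829817   72.19695909] [-0.91260362  0.20429794 -0.49594336] 29.623152660242184 20.9667
shift now [26.2  3.  -4.4] turn deg [ 0.13 -0.03  0.17] | shift after turn [26.2  3.  -4.5]
```

No views remain, so I check by touch: probing the pack's top with shut fingers near each end. Home means a top height of 40 mm.

Request:
{"method": "jog_arm", "body": {
  "increments": [
    [0, 0, 1, 8, 0, 0, 0],
    [0, 3, 1, 8, 0, 0, 0],
    [0, 4, 1, 8, 0, 0, 0],
    [0, 4, 0, 6, 0, 0, 0],
    [0, 4, 0, 0, 0, 0, 0],
    [0, 3, 0, 0, 0, 0, 0],
    [0, 0, 0, 0, 0, 0, 0]
  ]
}}

```text
t: 21.55
eef_pos: [506.2, -213.1, 48.6]
orientation: [-0.136, 1.571, 0.137]
ft_force: [-0.1, -0.6, 0.0]
width: 0.0
```

Request:
{"method": "jog_arm", "body": {
  "increments": [
    [0, 3, 0, 0, 0, 0, 0],
    [0, 3, 0, 0, 0, 0, 0],
    [0, 3, 0, 0, 0, 0, 0],
    [0, 3, 0, 0, 0, 0, 0]
  ]
}}

```text
t: 21.88
eef_pos: [506.0, -213.2, 39.9]
orientation: [-0.135, 1.572, 0.137]
ft_force: [-10.0, 6.5, 37.7]
width: 0.2
```

The free end's top reads 39.9 mm, so that end is home. Now the contact end.

Request:
{"method": "jog_arm", "body": {
  "increments": [
    [0, -5, 0, 0, 0, 0, 0],
    [0, -5, 0, 0, 0, 0, 0],
    [0, 0, 0, -10, 0, 0, 0],
    [0, 0, 0, -15, 0, 0, 0],
    [0, 0, 0, -18, 0, 0, 0],
    [0, 0, 0, -15, 0, 0, 0],
    [0, 0, 0, -10, 0, 0, 0],
    [0, 0, 0, -3, 0, 0, 0],
    [0, 0, 0, 0, 0, 0, 0]
  ]
}}

```text
t: 22.63
eef_pos: [426.4, -225.7, 50.0]
orientation: [-0.133, 1.574, 0.136]
ft_force: [-0.8, -0.2, -0.6]
width: 0.1
```

Request:
{"method": "jog_arm", "body": {
  "increments": [
    [0, 3, 0, 0, 0, 0, 0],
    [0, 3, 0, 0, 0, 0, 0],
    [0, 2.5, 0, 0, 0, 0, 0],
    [0, 2.5, 0, 0, 0, 0, 0]
  ]
}}

```text
t: 22.97
eef_pos: [426.9, -226.2, 39.8]
orientation: [-0.134, 1.574, 0.135]
ft_force: [-11.2, 4.9, 38.9]
width: -0.2
```

Both ends are down at 40 mm. I retreat, do a numeric image check, then hand in.

Request:
{"method": "jog_arm", "body": {
  "increments": [
    [0, -8, 0, 0, 0, 0, 0],
    [0, -15, 0, 0, 0, 0, 0],
    [0, -25, 0, 0, 0, 0, 0],
    [0, -25, 0, 0, 0, 0, 0],
    [0, -25, 0, 0, 0, 0, 0],
    [0, -15, 0, 0, 0, 0, 0],
    [0, -8, 0, 0, 0, 0, 0],
    [0, 0, 0, 0, 0, 0, 0],
    [0, 0, 0, 0, 0, 0, 0]
  ]
}}

```text
t: 23.72
eef_pos: [432.2, -225.7, 164.6]
orientation: [-0.137, 1.574, 0.141]
ft_force: [0.1, 0.0, -0.3]
width: -0.2
```

Run:
```python
from h import *
s=sense(); print(s['eef_pos'],s['ft_force'],s['dq'].round(3),s['t'])
grab('scene','s9'); a=cv2.imread('pics/s9.png'); b=cv2.imread('pics/scene0.png'); c=load('s9')
from fit import place
B=[482.92,-294.58,.17]
lu=proj(c,[[513.9,-324.5,60],[460.3,-360.9,60]]).astype(int)
for u in lu: w=np.s_[u[1]-14:u[1]+15,u[0]-14:u[0]+15]; print('lens',u,'mean diff',cv2.absdiff(a[w],b[w]).mean())
h=cv2.cvtColor(a,cv2.COLOR_BGR2HSV); u=proj(c,place(B,np.array([[-49,74.5,40.],[50,74.5,40]]))); print(u)
m=(h[:,:,0]>95)&(h[:,:,0]<118)&(h[:,:,1]>100)&(h[:,:,2]>110)
n,_,st,ce=cv2.connectedComponentsWithStats(m.astype(np.uint8))
print([(st[i,4],ce[i].round(1).tolist()) for i in range(1,n) if st[i,4]>8 and abs(ce[i]-u[0]).max()<40])
print('pred band ends',proj(c,place(B,np.array([[-47.5,47.5,40.],[-47.5,101.5,40],[-78,74,38]]))).round(1).tolist())
close_job()
```

```text
[ 432.19528264 -225.67397753  164.61968014] [ 0.09165751  0.00046287 -0.32378832] [ 0.004  0.     0.013 -0.004  0.002 -0.   ] 23.7167
lens [341 266] mean diff 1.9262782401902496
lens [328 287] mean diff 1.7225525168450257
[[277.66653877 260.34029978]
 [313.51451429 240.26897477]]
[(np.int32(43), [279.1, 261.5]), (np.int32(60), [268.3, 267.1])]
pred band ends [[286.5, 267.1], [270.3, 253.1], [266.7, 267.4]]
the job is handed in; nothing more can be done
```

I took the battery pack from the charging stand by its free end, laid it flat on the bench and let go. I then took it again across its middle, lowered it into the bay with the blue band at the blue mark, and pressed it home. I handed the job in at about 24 s.

Last checks:
- **Latching:** with the pack still gripped, an upward pull of about 14 N moved it only 0.8 mm.
- **Height:** after release I pressed with shut fingers near each end. The top read 39.9 mm and 39.8 mm, against 40 mm for fully home.
- **Lenses:** the image patches around both lenses were unchanged from the start (mean difference about 2 grey levels).
- **Contact end:** the scene camera shows the blue band at the bay's contact end, within about 2 px of where it should be.
- **Hand-in:** the gripper was well clear and the force reading was near zero.

- **Not confirmed:** I had used all 12 picture views, so I did not look at the seated pack or the catches. That both catches snapped out is inferred from the pull test and the end heights.
- **Forces:** the peak readings were 49 N at the wrist while pressing the pack home and about 39 N at the fingertips when probing the ends. I saw no sign of failure.

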